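Draw a dropped spacer ring out from under a machine guard

TASK

A steel spacer ring has dropped into the machine's drip tray, under the fixed wire guard where no hand can reach. Take the hooked rod by its handle, reach in under the guard, hook the ring and draw it gently along the tray until it rests flat, right up against the inside of the tray's front lip, feeling for the contact rather than ramming it; do not touch the ring with the gripper. Then lay the hooked rod back down flat on the bench, clear of the tray and the ring, and leave the other things where they are.

Things in the scene. Friction and masses are not known exactly. Their poses are not given: they have to be found in the camera images.
- machine: Fixed bench machine: dark steel drip tray running in under a wire guard, green drive head behind. Origin: at bench level, below the middle of the inner face of the tray's front lip; y runs along the tray in under the guard, z up. Tray floor 4 mm above the bench, x -75 to 75, y 0 to 290 mm. Front and side lips 6 mm thick, tops 18 mm above the bench. Press on no part with over 20 N.
- mouth (a point): Middle of the guard's open mouth, on the tray floor, 100 mm from the front lip (axes as the machine's). The tray is open above from the lip to here; from here on it is under the guard: sheet and wire sides 150 mm apart, roof of 4 mm wires 26 mm apart, lowest part 82 mm above the bench. A pulley fills it from 158 mm behind the mouth; drive head beyond, 240 mm high.
- spacer: Dropped part: plain steel ring, outer diameter 60, hole 30, thickness 14 mm, about 0.23 kg, flat on the tray floor under the guard (centre 155 to 205 mm from the front lip). Origin: centre of its underside, z its axis. Against the front lip its centre is 30 mm from the lip's inner face. Neither press nor pull it with more than 20 N.
- hook: Hooked rod, loose, 0.24 kg, flat on the bench. Black handle 24 mm wide (x), 90 long (y), 36 high; origin: centre of its underside. From its +y end an 8 mm steel rod runs along y, centre line 28 mm above the underside, then turns straight down to a round tip level with the underside. Telescopic, stiffly set (40 N): tip 266 to 294 mm from the origin, not known more closely. Grip across x, from above.
- jar: Bystander: amber glass jar with steel cap, 56 mm diameter, 70 mm high; origin at the centre of its underside.
- wrench: Bystander: steel wrench lying on the bench, 160 mm long along its x axis; origin at the middle of its underside.
- bolt_tray: Bystander: empty grey plastic tray 70 x 100 mm, 30 mm high; origin at the centre of its underside.
Not all that is in view belongs to the job. Several things have the shape of the spacer; the one meant has the colours described above.

How it is judged:
On the way, in this order (a step that is already met when the one before it is completed fails the run):
1. the hooked rod bears on the ring while the ring is still under the guard (contact force between hook and spacer above 0.2 N and y of spacer in the frame of machine above 0.1 m), for 0.1 s.
2. the ring lies flat against the front lip (y of spacer in the frame of machine between 0.026 and 0.032 m and z of spacer in the frame of machine below 0.007 m and angle between spacer's own z axis and vertical below 0.08 rad), for 0.2 s.
At the end, for the whole second after the job is handed in: The ring lies flat on the tray floor within 2 mm of the front lip's inner face, at rest; the hooked rod lies flat on the bench (handle underside within 4 mm of the bench, upright within 0.05 rad), at rest, touching neither the machine nor the ring (all of step 2 and linear speed of each of spacer, hook below 0.01 m/s and height (world z) of hook below 0.004 m and angle between hook's own z axis and vertical below 0.05 rad and contact force between hook and machine below 0.05 N and contact force between hook and spacer below 0.05 N).
It fails at once if the ring is pressed against the machine with more than 20 N (contact force between spacer and machine above 20 N).
It fails at once if the hooked rod presses on the machine with more than 20 N (contact force between hook and machine above 20 N).
It fails at once if the hooked rod presses on the ring with more than 20 N (contact force between hook and spacer above 20 N).
It fails at once if the gripper touches the ring (contact force between any of the fingers, the arm and spacer above 0.3 N).
It fails at once if the jar, the wrench or the bolt tray is moved by more than 20 mm (distance of any of jar, wrench, bolt_tray from where it was at the start of the episode above 0.02 m).
It also fails if it takes over 72 s, if anything falls off the work surface, if the arm or the gripper's body presses on something with over 40 N, if the wrist force passes 120 N, or if a joint passes its speed limit or range.

ROBOT

A 7-joint arm with a two-finger parallel gripper is mounted at the origin on the work surface. World frame = base frame: x ahead of the robot, y to its left, z up, the work surface at z = 0. Lengths are in m, angles in rad, forces in N, time in s.
With the tool pointing down it reaches from about 0.425 to 0.925 m from the base axis. Payload 6.8 kg.
Tool frame: the origin (TCP) lies on the mounting face of the last link; the fingertips stand 173 mm ahead of it and the grasp point (between the pads) lies 155 mm ahead of it; z points along the fingers, y is the line along which they close (so a half turn about z gives the same grasp; the last joint's range is limited). The gripper opens to 85 mm and grips with 20 to 120 N. Pads are 22 mm wide; open, the fingers measure 114 mm over their backs; the gripper's body (76 mm by 85 mm) begins 54 mm behind the grasp point. The pads swing forward as they close: fully open they stand 13 mm farther back than shut.
Start: joints at [1.098, 0.477, 0.022, 1.555, -0.011, 1.109, -0.083], TCP at [0.241, -0.631, 0.405] pointing down, gripper open.
Joint ranges: [-2.96, 2.96], [-0.34, 2.1], [-1.41, 1.46], [0.24, 2.44], [-1.37, 4.51], [0.17, 1.92], [-2.96, 2.96]. Speed limits (rad/s): [2.39, 2.39, 3.14, 3.14, 3.14, 3.14, 3.14].

INTERFACE

Orientations are given as a rotation vector (axis times angle).
In Python, from bench import r gives the robot as it stands.
- The arm moves only by the tool carry_out, never from a script. Its argument "moves" is a list of rows, each a list of 5 numbers: the shift along the tool's x, y, z in m, then the turn about the tool's z in rad, then the finger opening in m, from 0 to 0.0854. In form: [[dx, dy, dz, roll, claw], ...]. A call has exactly 8 rows; each row is the pose to reach, as a shift and turn from the pose commanded when the call began, along the tool's axes at that moment; what a row does not reach only later rows make up. A row lasts 1/10 s, in which the tool goes at most 50 mm and 8.59 degrees, less where a joint would pass 70% of its speed; a pose out of reach is approached as far as the arm can. A call with a gripper value outside its range is refused whole. The fingers move at their own pace and stop on an object; "force" is the grip in N (left out, the last holds). Time passes only in rows, so rows that repeat a pose let the fingers close, or fill a call up. It gives the time, the measured TCP pose, the force, the opening and the grip force at its end, in the units of the state.
- r.get_obs(): the state, without advancing time (a new reading comes with each control period).
- r.grab_frame(name): name is "side" or "top" or "wrist"; returns the picture (480x640x3 uint8, red, green, blue); there is no depth.
- r.calibration(name): a dict with "fx", "fy", "cx", "cy" (pixels), "rvec" (rotation vector, rad) and "tvec" (3), from world to camera coordinates, as OpenCV has them. Camera axes: x right, y down, z forward; pixel columns grow to the right and rows downward; lengths in m; the calibration is good to about 2 mm. A picture is of the moment at which its call begins: read the wrist's pose just before it. calibration takes no time and is no camera call; for the wrist camera it gives the pose at the moment of the call.
- r.hand_in(): hands the job in; it is judged then, once.
The state is a dict: "clock": time; "joints": joint angles; "qvel": joint speeds; "tau": joint torques, N m; "tcp_pos": TCP position; "orientation": TCP orientation; "contact_force": force on the tool from outside, world axes, zero at the start; "moment": the same for the moment, N m; "grip_width": finger opening in m; "gripper_force": force on a finger pad.
Only numpy, scipy, OpenCV 4.12 (cv2) and the standard library are available. Lean on these libraries where they do the work, as an engineer would, in place of code of your own. Each camera call takes 0.05 s, during which the arm holds its last target. There are 200 camera calls.

## Working session

There is one attempt and no reset: what is moved stays moved. The work goes in short steps, Python scripts to look and compute and a tool call to move; the robot and the scene stay as the last step left them, time stands still between calls to the robot, and variables do not carry over. Pictures are saved under pics/ and viewed, at most 10 in all, crops included, and the job is handed in when it is done.

Besides the shell and the picture viewer there is one more tool, called after ">>>" in YAML: its name, and indented under it one key for each argument. carry_out: Moves the arm, as the interface text tells. Its arguments: {"type":"object","properties":{"moves":{"type":"array","items":{"type":"array","items":{"type":"number"}}},"force":{"type":"number"}},"required":["moves"]}

```bash
mkdir -p pics; ls
python3 - <<'E'
from bench import r
import cv2,numpy as np
o=r.get_obs();print({k:np.round(v,3) for k,v in o.items()})
for n in ("side","top"):
    cv2.imwrite(f"pics/{n}0.png",r.grab_frame(n)[:,:,::-1]);print({k:np.round(v,3) for k,v in r.calibration(n).items()})
E
```

```text
pics
{'clock': np.float64(0.0), 'joints': array([ 1.098,  0.478,  0.022,  1.556, -0.012,  1.109, -0.083]), 'qvel': array([ 0.001, -0.001,  0.   ,  0.   , -0.001, -0.002, -0.001]), 'tau': array([-0.0000e+00, -5.9646e+01,  1.6080e+00, -2.8120e+01,  1.2000e-02,
        9.0000e-03,  0.0000e+00]), 'tcp_pos': array([ 0.241, -0.63 ,  0.404]), 'orientation': array([-3.088e+00, -5.700e-01,  1.000e-03]), 'contact_force': array([ 0.342, -0.412, -0.33 ]), 'moment': array([ 0.052, -0.   ,  0.032]), 'gripper_force': np.float64(0.0), 'grip_width': np.float64(0.085)}
{'fx': np.float64(605.018), 'fy': np.float64(605.018), 'cx': np.float64(328.081), 'cy': np.float64(225.131), 'rvec': array([ 0.948, -2.442,  1.09 ]), 'tvec': array([0.356, 0.327, 0.967])}
{'fx': np.float64(459.16), 'fy': np.float64(459.16), 'cx': np.float64(319.927), 'cy': np.float64(242.006), 'rvec': array([ 2.202, -2.01 ,  0.202]), 'tvec': array([-0.11 ,  0.559,  1.069])}
```

View pics/top0.png

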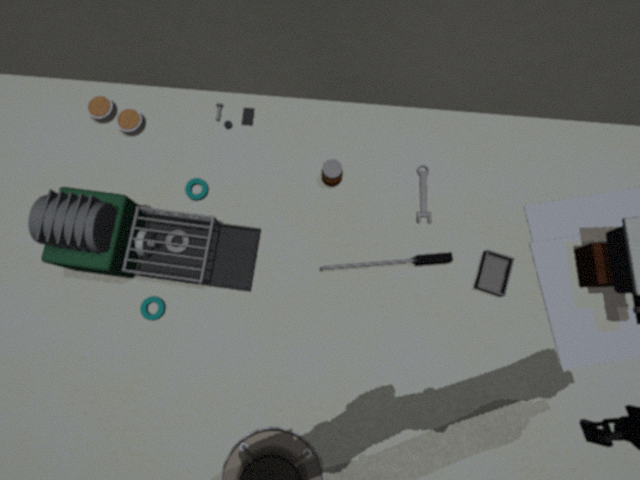

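View pics/side0.png

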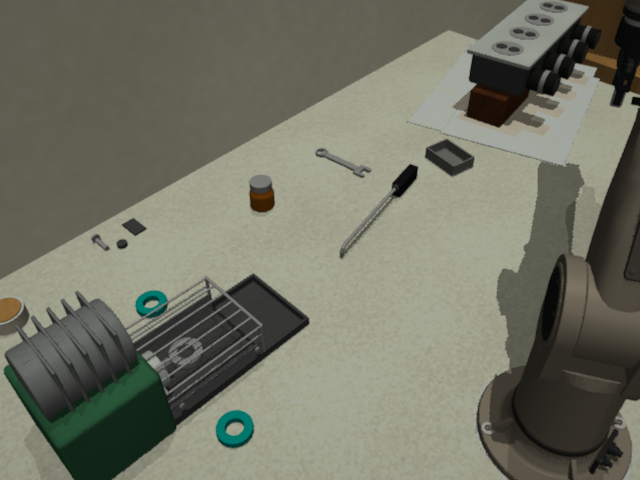

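The steel ring under the guard is at top (176,240) and side (185,351). Look-alikes are the teal rings at top (197,189) and (153,308), and the orange-filled cups at (100,108) and (130,120). I choose the grey one inside the guard and check it in a close crop.

```bash
cat > h.py <<'E'
import numpy as np,cv2
from bench import r
from scipy.spatial.transform import Rotation as R
def cam(n):
    c=r.calibration(n);K=np.array([[c['fx'],0,c['cx']],[0,c['fy'],c['cy']],[0,0,1]])
    return K,cv2.Rodrigues(np.array(c['rvec'],float))[0],np.array(c['tvec'],float)
def plane(c,p,z):
    K,Rm,t=c;d=Rm.T@np.linalg.inv(K)@[p[0],p[1],1];o=-Rm.T@t
    return o+d*(z-o[2])/d[2]
def tri(c1,p1,c2,p2):
    P=[c[0]@np.c_[c[1],c[2]] for c in (c1,c2)]
    X=cv2.triangulatePoints(P[0],P[1],np.array(p1,float),np.array(p2,float)).ravel();return X[:3]/X[3]
def proj(c,X):
    return cv2.projectPoints(np.array(X,float).reshape(-1,3),cv2.Rodrigues(c[1])[0],c[2],c[0],None)[0].reshape(-1,2)
E
python3 - <<'E'
import cv2,numpy as np
t=cv2.imread('pics/top0.png');s=cv2.imread('pics/side0.png')
f=lambda i,a,b,c,d,k:cv2.resize(i[a:b,c:d],None,fx=k,fy=k,interpolation=cv2.INTER_CUBIC)
A=f(t,195,295,115,275,4);B=f(t,240,280,312,472,4);cv2.imwrite('pics/ct.png',cv2.convertScaleAbs(np.vstack([A,B]),alpha=1.8))
cv2.imwrite('pics/cs.png',cv2.convertScaleAbs(np.vstack([f(s,265,405,130,310,3),f(s,160,260,250,430,3)[:180*3]])[:600],alpha=1.8) if 0 else cv2.convertScaleAbs(np.hstack([f(s,265,405,130,320,4)]),alpha=1.8))
g=t[240:280,400:470].max(2);ys,xs=np.where(g<45);print(len(xs),cv2.minAreaRect(np.c_[xs+400,ys+240].astype(np.float32)))
g=s[155:205,380:425].max(2);ys,xs=np.where(g<45);print(len(xs),cv2.minAreaRect(np.c_[xs+380,ys+155].astype(np.float32)))
E
```

```text
312 ((432.3965759277344, 258.7586364746094), (8.719776153564453, 37.204376220703125), 85.2363510131836)
415 ((404.0353088378906, 180.4588165283203), (13.883549690246582, 36.227386474609375), 40.601295471191406)
```

View pics/ct.png

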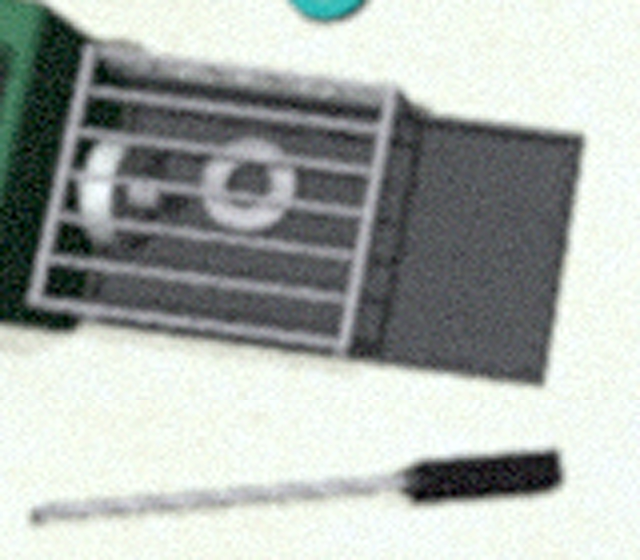

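View pics/cs.png

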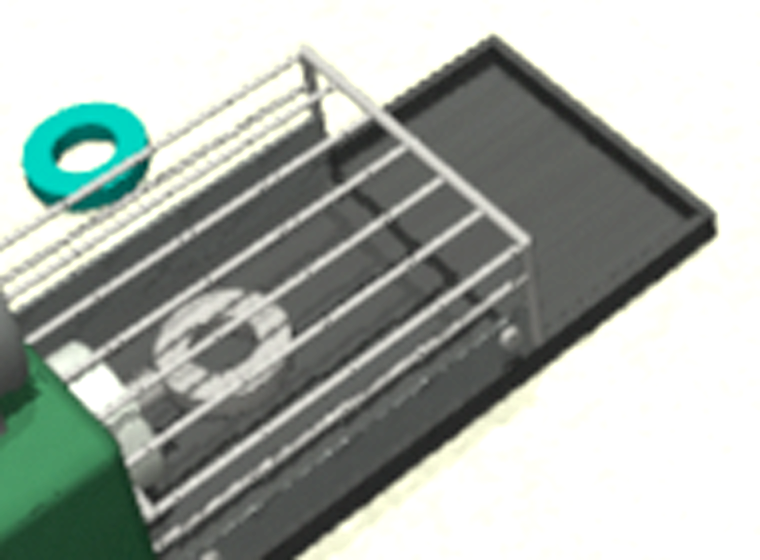

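The crops confirm it: a plain grey ring under the wires, top (177,241) and side (186,351). Lip corners are at top (260.5,228.5) and (251,290.5), and the hook tip at top (321.5,269).

```bash
cat >> h.py <<'E'
def show(*a): print(*[np.round(x,4) for x in a])
E
python3 - <<'E'
from h import *
T,S=cam('top'),cam('side')
for n,a,b,z in [('ring',(177,241),(185.5,351),.018),('lipA',(260.2,228.2),(253,274),.018),('lipB',(250.7,290.2),(308.4,318.8),.018),('handle',(432.4,258.8),(404,180.5),.03),('tip',(321.2,268.8),(343,252),.02)]:
    print(n);show(tri(T,a,S,b),plane(T,a,z),plane(S,b,z))
show(*[plane(T,p,.03) for p in [(412,260.3),(452,257.3)]])
A,B=plane(T,(260.2,228.2),.018),plane(T,(250.7,290.2),.018)
A2,B2=plane(S,(253,274),.018),plane(S,(308.4,318.8),.018)
A=(A+A2)/2;B=(B+B2)/2;x=A-B;show('len',np.linalg.norm(x),'ang x axis',np.arctan2(x[1],x[0]))
ang=np.arctan2(x[1],x[0]);yv=np.array([-np.sin(ang),np.cos(ang),0]);O=(A+B)/2+yv*.006;show('origin',O)
o=r.get_obs();Rm=R.from_rotvec(o['orientation']).as_matrix();print(Rm.round(3))
for p in [plane(T,(177,241),.018),plane(S,(185.5,351),.018)]:
    show('ring local',(p-O)@x/np.linalg.norm(x),(p-O)@yv)
E
```

```text
ring
[0.5449 0.3051 0.0172] [0.5447 0.3048 0.018 ] [0.5443 0.3054 0.018 ]
lipA
[0.5976 0.0981 0.0154] [0.5971 0.0978 0.018 ] [0.5955 0.0996 0.018 ]
lipB
[0.4383 0.1038 0.0116] [0.4375 0.1027 0.018 ] [0.4346 0.1076 0.018 ]
handle
[ 0.5573 -0.3435  0.0191] [ 0.5554 -0.3409  0.03  ] [ 0.5491 -0.3317  0.03  ]
tip
[ 0.5058 -0.0679  0.017 ] [ 0.5067 -0.0671  0.02  ] [ 0.503  -0.0659  0.02  ]
[ 0.547  -0.2905  0.03  ] [ 0.5637 -0.3894  0.03  ]Traceback (most recent call last):
  File "<stdin>", line 8, in <module>
  File "h.py", line 15, in show
    def show(*a): print(*[np.round(x,4) for x in a])
                          ~~~~~~~~^^^^^
    return _wrapfunc(a, 'round', decimals=decimals, out=out)
    return _wrapit(obj, method, *args, **kwds)
    result = getattr(arr, method)(*args, **kwds)
numpy._core._exceptions._UFuncNoLoopError: ufunc 'multiply' did not contain a loop with signature matching types (dtype('<U3'), dtype('float64')) -> None
```

```bash
cat >> h.py <<'E'
def show(*a): print(*[x if isinstance(x,str) else np.round(x,4) for x in a])
def go(p,hookang):
    """tool shift+roll to TCP p with tool y along hook x (angle hookang), modulo pi"""
    o=r.get_obs();Rm=R.from_rotvec(o['orientation']).as_matrix()
    d=Rm.T@(np.array(p)-o['tcp_pos']);ya=np.arctan2(Rm[1,1],Rm[0,1])
    roll=-((hookang-ya+np.pi/2)%np.pi-np.pi/2)
    show('shift',d,'roll',roll,'tilt',Rm[:,2],'tcp',o['tcp_pos'],'ya',ya,'F',o['contact_force'],'w',o['grip_width'],'t',o['clock'])
E
python3 - <<'E'
from h import *
T,S=cam('top'),cam('side')
f=lambda x,y:(x/4+114.6,y/4+194.6)
a,b=plane(T,f(582,134),.018),plane(T,f(430,116),.018);show('side ang',np.arctan2(-(b-a)[0],(b-a)[1]))
c,d=plane(T,f(544,382),.018),plane(T,f(385,363),.018);show('side ang',np.arctan2(-(d-c)[0],(d-c)[1]))
A,B=np.array([.597,.0982]),np.array([.437,.1035]);x=A-B;ang=np.arctan2(x[1],x[0]);x/=np.hypot(*x);y=np.array([-x[1],x[0]])
O=(A+B)/2+y*.006;show('ang',ang,'O',O,'ring',np.array([.5446,.305])-O,x@([.5446,.305]-O),y@([.5446,.305]-O))
show('hook ang',np.arctan2(.050,.2745))
go([.5555,-.340,.30],.17)
E
```

```text
side ang -0.03
side ang -0.0272
ang -0.0331 O [0.5172 0.1068] ring [0.0274 0.1982] 0.0208 0.199
hook ang 0.1802
shift [ 0.3977 -0.1588  0.104 ] roll -1.376 tilt [-7.0e-04  1.5e-03 -1.0e+00] tcp [ 0.2407 -0.6304  0.4038] ya -1.206 F [ 0.604  -0.2289  0.2493] w 0.0855 t 0.1
```

>>> carry_out:
  moves:
    - [0.04,-0.016,0.01,-0.14,0.0854]
    - [0.08,-0.032,0.02,-0.28,0.0854]
    - [0.12,-0.048,0.03,-0.42,0.0854]
    - [0.16,-0.064,0.04,-0.56,0.0854]
    - [0.2,-0.08,0.05,-0.7,0.0854]
    - [0.24,-0.096,0.06,-0.84,0.0854]
    - [0.28,-0.112,0.07,-0.98,0.0854]
    - [0.32,-0.128,0.08,-1.12,0.0854]
  force: 80

```text
clock: 0.9
tcp_pos: [0.495, -0.3955, 0.3241]
orientation: [-2.309, -2.13, 0.0]
contact_force: [1.1, -0.3, -0.1]
grip_width: 0.0853
gripper_force: 0.0
```

```bash
python3 -c "
from h import *
go([.5555,-.340,.28],.17)"
```

```text
shift [0.0602 0.0559 0.044 ] roll -0.2504 tilt [-4.e-04  2.e-04 -1.e+00] tcp [ 0.495  -0.3955  0.3241] ya -0.0804 F [ 1.0647 -0.3229 -0.1029] w 0.0853 t 0.9
```

>>> carry_out:
  moves:
    - [0.015,0.014,0.011,-0.12,0.0854]
    - [0.03,0.028,0.022,-0.25,0.0854]
    - [0.045,0.042,0.033,-0.25,0.0854]
    - [0.06,0.056,0.044,-0.25,0.0854]
    - [0.06,0.056,0.044,-0.25,0.0854]
    - [0.06,0.056,0.044,-0.25,0.0854]
    - [0.06,0.056,0.044,-0.25,0.0854]
    - [0.06,0.056,0.044,-0.25,0.0854]

```text
clock: 1.7
tcp_pos: [0.5543, -0.3432, 0.2812]
orientation: [2.034, 2.393, -0.001]
contact_force: [-0.1, 0.2, 0.5]
grip_width: 0.0852
gripper_force: 0.0
```

```bash
python3 -c "
from h import *
go([.5555,-.340,.179],.17)
c=cam('wrist');i=r.grab_frame('wrist');cv2.imwrite('pics/w1.png',i[:,:,::-1])
show(proj(c,[[.5555,-.34,.036],[.5065,-.0675,.028]]))
g=i.max(2);m=(g<45).astype(np.uint8);n,l,st,ce=cv2.connectedComponentsWithStats(m)
for k in range(1,n):
  if st[k,4]>500:
    ys,xs=np.where(l==k);q=cv2.minAreaRect(np.c_[xs,ys].astype(np.float32));print(st[k],q)
"
```

```text
shift [0.0031 0.0018 0.1022] roll -0.008 tilt [ 1.0e-04 -1.1e-03 -1.0e+00] tcp [ 0.5543 -0.3432  0.2812] ya 0.162 F [-0.1296  0.1935  0.4554] w 0.0852 t 1.7
[[ 314.822   249.8219]
 [ 306.4442 -344.8631]]
[ 298  175   38  142 4830] ((316.5, 245.5), (37.0, 141.0), 0.0)
[    0   298   640   182 64964] ((319.5, 388.5), (181.0, 639.0), 90.0)
```

View pics/w1.png

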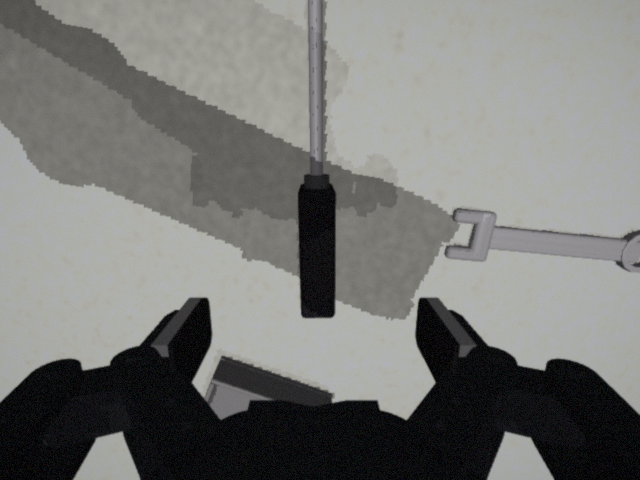

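The wrist view shows the handle upright at (317,251), matching the estimate, with the rod going up the image. The wrench (455,235) and bolt tray (270,380) are clear of the fingers.

>>> carry_out:
  moves:
    - [0.003,0.001,0.025,-0.01,0.0854]
    - [0.003,0.001,0.05,-0.01,0.0854]
    - [0.003,0.001,0.075,-0.01,0.0854]
    - [0.003,0.001,0.09,-0.01,0.0854]
    - [0.003,0.001,0.1,-0.01,0.0854]
    - [0.003,0.001,0.102,-0.01,0.0854]
    - [0.003,0.001,0.102,-0.01,0.0]
    - [0.003,0.001,0.102,-0.01,0.0]

```text
clock: 2.55
tcp_pos: [0.556, -0.3391, 0.1798]
orientation: [2.019, 2.404, 0.001]
contact_force: [0.6, 0.4, -0.7]
grip_width: 0.0589
gripper_force: 0.0
```

>>> carry_out:
  moves:
    - [0,0,0,0,0]
    - [0,0,0,0,0]
    - [0,0,0,0,0]
    - [0,0,0,0,0]
    - [0,0,0,0,0]
    - [0,0,0,0,0]
    - [0,0,0,0,0]
    - [0,0,0,0,0]

```text
clock: 3.35
tcp_pos: [0.556, -0.3389, 0.1796]
orientation: [2.019, 2.405, 0.0]
contact_force: [-0.2, -0.2, 5.6]
grip_width: 0.0227
gripper_force: 79.1
```

>>> carry_out:
  moves:
    - [0,0,-0.02,0,0]
    - [0,0,-0.05,0,0]
    - [0.035,0.002,-0.05,0.05,0]
    - [0.075,0.004,-0.05,0.1,0]
    - [0.115,0.007,-0.05,0.15,0]
    - [0.155,0.01,-0.05,0.2,0]
    - [0.195,0.012,-0.05,0.2,0]
    - [0.225,0.014,-0.05,0.2,0]

```text
clock: 4.15
tcp_pos: [0.5295, -0.1119, 0.2283]
orientation: [-2.247, -2.194, 0.001]
contact_force: [0.6, -0.2, -2.8]
grip_width: 0.0225
gripper_force: 78.7
```

```bash
python3 -c "
from h import *
go([.532,-.115,.23],-.03)
o=r.get_obs();print(o['gripper_force'],o['qvel'].round(3))
T,S,W=cam('top'),cam('side'),cam('wrist')
ims=[r.grab_frame(n)[:,:,::-1] for n in('top','side','wrist')]
tip=[.537,.165,.05];ring=[.5446,.305,.018]
ps=[proj(c,[tip,ring]) for c in (T,S,W)];show(*ps)
f=lambda i,p,k,w,h:cv2.resize(i[int(p[1])-h:int(p[1])+h,int(p[0])-w:int(p[0])+w],None,fx=k,fy=k,interpolation=cv2.INTER_CUBIC)
a=f(ims[0],ps[0][0],4,50,30);b=f(ims[1],ps[1][0],4,50,30)
w=cv2.resize(ims[2],(400,300))
print([p[0].astype(int)-[50,30] for p in ps])
cv2.imwrite('pics/m2.png',cv2.convertScaleAbs(np.vstack([np.hstack([a,b]),np.hstack([w,w*0])]),alpha=1.8))
cv2.imwrite('pics/w2full.png',ims[2])
"
```

```text
shift [-0.003   0.0026 -0.0017] roll 0.0061 tilt [-1.3e-03  8.0e-04 -1.0e+00] tcp [ 0.5295 -0.1119  0.2283] ya -0.0239 F [ 0.58   -0.2219 -2.7592] w 0.0225 t 4.15
78.68169665336609 [-0.477 -0.116 -0.021  0.217  0.016 -0.112 -0.546]
[[228.5744 246.4009]
 [176.9113 241.0249]] [[246.3691 296.4848]
 [185.5845 350.7706]] [[  316.677   -736.8934]
 [  337.2417 -1482.7782]]
[array([178, 216]), array([196, 266]), array([ 266, -766])]
```

View pics/m2.png

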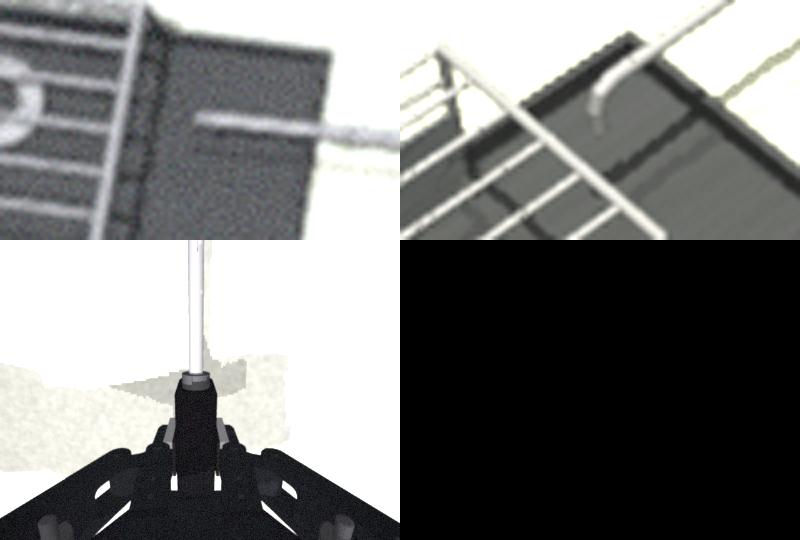

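```bash
python3 -c "
from h import *
go([.532,-.115,.23],-.03)
T,S=cam('top'),cam('side')
ims=[r.grab_frame(n) for n in('top','side')]
o=r.get_obs()
for z in(.078,): show(plane(T,(227,245.2),z),plane(S,(245.5,299),.05))
H=o['tcp_pos'];u=np.array([.03,1,0])
# profile: rod end in the settled pictures; bright pixels along the rod
print('predicted for L 266,280,294 rod axis / tip bottom')
for L in(.266,.28,.294):
  q=H+u*L; show(proj(T,[[q[0],q[1]+.004,H[2]-.179+.028]]),proj(S,[[q[0],q[1],H[2]-.179],[q[0],q[1],H[2]-.179+.028]]))
a=ims[0][232:262,205:265];cv2.imwrite('x.png',a)
b=ims[1][270:315,225:300]
f=lambda i,k:cv2.resize(i[:,:,::-1],None,fx=k,fy=k,interpolation=cv2.INTER_CUBIC)
A=f(a,8)[:,:];B=f(b,6)[:,:]
c=np.zeros((520,480,3),np.uint8);c[:240,:480]=A;c[250:520,:450]=B
cv2.imwrite('pics/m3.png',cv2.convertScaleAbs(c,alpha=1.6))
"
```

```text
shift [-0.0029  0.0021 -0.0016] roll 0.0089 tilt [-0.0011  0.001  -1.    ] tcp [ 0.53   -0.112   0.2284] ya -0.0211 F [ 0.6925 -1.0451 -2.8369] w 0.0228 t 4.3
[0.5346 0.1629 0.078 ] [0.5336 0.1702 0.05  ]
predicted for L 266,280,294 rod axis / tip bottom
[[230.6098 244.0922]] [[251.7395 292.084 ]
 [250.3416 281.7897]]
[[224.8687 243.4051]] [[245.937  296.1648]
 [244.4313 285.8701]]
[[219.1316 242.7186]] [[240.0569 300.3002]
 [238.4406 290.006 ]]
```

View pics/m3.png

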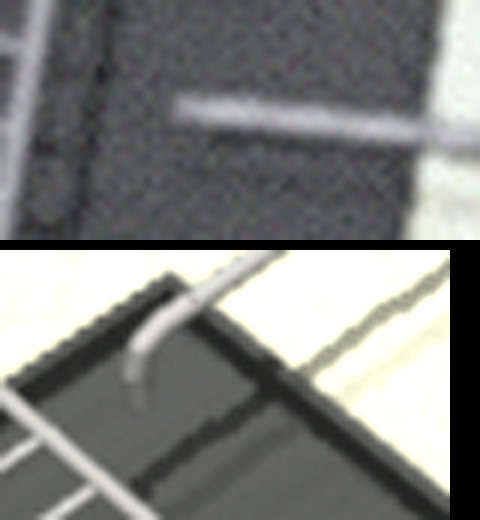

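The settled tip is at about (0.535, 0.163), sagging a few mm: rod end at top (226,245), tip bottom at side (248,296). Next I lower by 17 mm so the rod passes under the roof and over the ring, then go in.

>>> carry_out:
  moves:
    - [0,0.001,0.01,0.009,0]
    - [0,0.002,0.017,0.009,0]
    - [0.01,0.003,0.017,0.009,0]
    - [0.025,0.0045,0.017,0.009,0]
    - [0.04,0.0045,0.017,0.009,0]
    - [0.055,0.0045,0.017,0.009,0]
    - [0.07,0.0045,0.017,0.009,0]
    - [0.07,0.0045,0.017,0.009,0]

```text
clock: 5.2
tcp_pos: [0.5369, -0.0413, 0.212]
orientation: [-2.254, -2.187, -0.002]
contact_force: [0.7, 0.2, -2.9]
grip_width: 0.0229
gripper_force: 78.7
```

>>> carry_out:
  moves:
    - [0.015,0,0,0,0]
    - [0.03,0,0,0,0]
    - [0.045,0,0,0,0]
    - [0.06,0,0,0,0]
    - [0.07,0,0,0,0]
    - [0.07,0,0,0,0]
    - [0.07,0,0,0,0]
    - [0.07,0,0,0,0]

```text
clock: 6.0
tcp_pos: [0.5391, 0.0241, 0.2116]
orientation: [2.261, 2.181, -0.001]
contact_force: [0.4, -0.2, -2.3]
grip_width: 0.0228
gripper_force: 78.7
```

```bash
python3 -c "
from h import *
go([.532,-.115,.23],-.03)
ims=[r.grab_frame(n) for n in('top','side')]
f=lambda i,k:cv2.resize(i[:,:,::-1],None,fx=k,fy=k,interpolation=cv2.INTER_CUBIC)
A=f(ims[0][220:260,150:225],8);B=f(ims[1][325:370,155:235],6)
c=np.zeros((600,600,3),np.uint8);c[:320,:600]=A;c[325:595,:480]=B
cv2.imwrite('pics/m4.png',cv2.convertScaleAbs(c,alpha=1.6))
"
```

```text
shift [-0.1393 -0.0021 -0.0183] roll -0.0063 tilt [-3.e-04 -7.e-04 -1.e+00] tcp [0.5391 0.0241 0.2116] ya -0.0363 F [ 0.3588 -0.2309 -2.313 ] w 0.0228 t 6.0
```

View pics/m4.png

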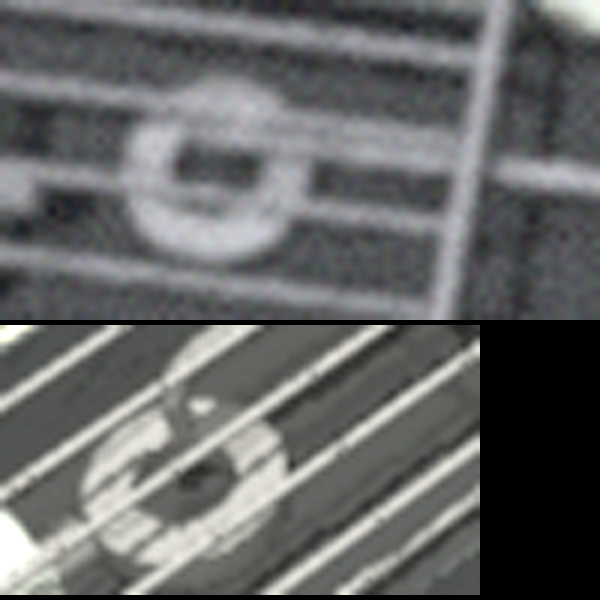

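```bash
python3 -c "
from h import *
T,S=cam('top'),cam('side')
show('campos',-T[1].T@T[2],-S[1].T@S[2])
show('tip from side',plane(S,(184.6,343),.028),plane(S,(184.6,343),.031))
g=lambda P:(lambda q:[(q[0]-150)*8,(q[1]-220)*8])(P)
g2=lambda P:(lambda q:[(q[0]-155)*6,(q[1]-325)*6+325])(P)
for x in(.535,.54,.545,.55,.555,.56):
  for y in (.295,.305):
    show(x,y,'top rodend',g(proj(T,[[x,y+.004,.06]])[0]),'rod -.1',g(proj(T,[[x-.003,y-.09,.06]])[0]),'side tip',g2(proj(S,[[x,y,.03]])[0]),'bend',g2(proj(S,[[x,y,.06]])[0]))
show('ring',g(proj(T,[[.5446,.305,.018]])[0]),g2(proj(S,[[.5446,.305,.018]])[0]))
o=r.get_obs();show(R.from_rotvec(o['orientation']).as_matrix())
"
```

```text
campos [ 0.3392 -0.0835  1.1599] [-0.0838  0.6077  0.8905]
tip from side [0.5522 0.2993 0.028 ] [0.5499 0.3004 0.031 ]
0.535 0.295 top rodend [187.4939 172.303 ] rod -.1 [490.1517 209.1897] side tip [224.6709 451.9571] bend [208.2491 387.6337]
0.535 0.305 top rodend [155.2172 169.4047] rod -.1 [457.7377 206.2771] side tip [197.1063 472.7367] bend [180.0649 408.4749]
0.54 0.295 top rodend [190.0383 156.4022] rod -.1 [492.4298 193.2175] side tip [214.0327 442.5754] bend [197.447  378.2294]
0.54 0.305 top rodend [157.7901 153.5096] rod -.1 [460.0444 190.3107] side tip [186.4795 463.2564] bend [169.2751 398.9697]
0.545 0.295 top rodend [192.5781 140.5299] rod -.1 [494.7037 177.274 ] side tip [203.4454 433.2386] bend [186.6976 368.8709]
0.545 0.305 top rodend [160.3584 137.643 ] rod -.1 [462.347 174.373] side tip [175.9039 453.8216] bend [158.5383 389.5112]
0.55 0.295 top rodend [195.1134 124.686 ] rod -.1 [496.9736 161.3592] side tip [192.9087 423.9464] bend [176.0005 359.558 ]
0.55 0.305 top rodend [162.922  121.8049] rod -.1 [464.6455 158.4639] side tip [165.379  444.4322] bend [147.8539 380.0989]
0.555 0.295 top rodend [197.6441 108.8705] rod -.1 [499.2393 145.4729] side tip [182.4221 414.6985] bend [165.3554 350.2902]
0.555 0.305 top rodend [165.4811 105.9951] rod -.1 [466.9399 142.5834] side tip [154.9045 435.0877] bend [137.2217 370.7325]
0.56 0.295 top rodend [200.1703  93.0834] rod -.1 [501.501  129.6152] side tip [171.9854 405.4945] bend [154.7618 341.0674]
0.56 0.305 top rodend [168.0356  90.2136] rod -.1 [469.2301 126.7314] side tip [144.48   425.7878] bend [126.6413 361.4118]
ring [215.2905 168.1992] [183.5071 479.6236]
[[ 3.650e-02  9.993e-01 -2.000e-04]
 [ 9.993e-01 -3.650e-02 -5.000e-04]
 [-5.000e-04 -1.000e-04 -1.000e+00]]
```

The tip sits 3–6 mm off the hole centre, at about (0.548, 0.299) against (0.545, 0.305). I correct this, then descend into the hole.

>>> carry_out:
  moves:
    - [0.004,-0.003,0,0,0]
    - [0.004,-0.003,0,0,0]
    - [0.004,-0.003,0.005,0,0]
    - [0.004,-0.003,0.01,0,0]
    - [0.004,-0.003,0.014,0,0]
    - [0.004,-0.003,0.017,0,0]
    - [0.004,-0.003,0.019,0,0]
    - [0.004,-0.003,0.019,0,0]

```text
clock: 6.9
tcp_pos: [0.5362, 0.0292, 0.1923]
orientation: [-2.26, -2.182, 0.001]
contact_force: [0.1, -0.1, -2.4]
grip_width: 0.0228
gripper_force: 78.7
```

```bash
python3 -c "
from h import *
go([.532,-.115,.23],-.03)
ims=[r.grab_frame(n) for n in('top','side')]
f=lambda i,k:cv2.resize(i[:,:,::-1],None,fx=k,fy=k,interpolation=cv2.INTER_CUBIC)
A=f(ims[0][220:260,150:225],8);B=f(ims[1][325:370,155:235],6)
c=np.zeros((600,600,3),np.uint8);c[:320,:600]=A;c[325:595,:480]=B
cv2.imwrite('pics/m5.png',cv2.convertScaleAbs(c,alpha=1.6))
"
```

```text
shift [-0.1442  0.0008 -0.0376] roll -0.005 tilt [-6.e-04 -1.e-04 -1.e+00] tcp [0.5362 0.0292 0.1923] ya -0.035 F [ 0.1141 -0.117  -2.4477] w 0.0228 t 6.9
```

View pics/m5.png

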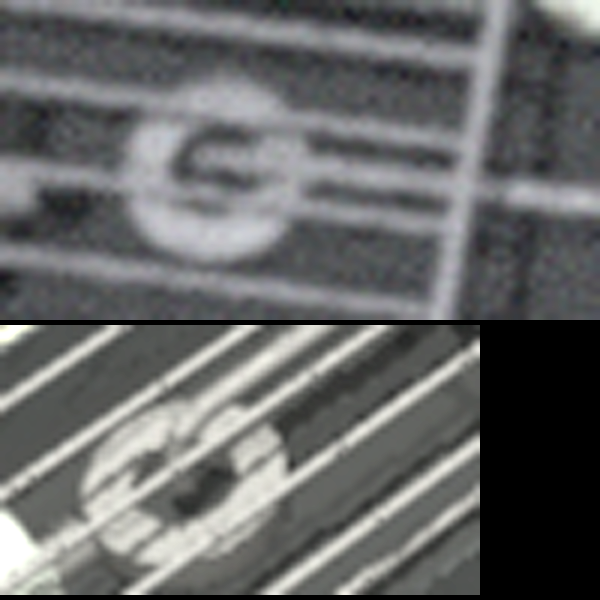

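The rod end now shows inside the hole at (205,160) of the top crop, with no contact force. I lower 3 mm more and start the draw.

>>> carry_out:
  moves:
    - [0,0,0.0015,0,0]
    - [0,0,0.003,0,0]
    - [-0.003,0,0.003,0,0]
    - [-0.006,0,0.003,0,0]
    - [-0.009,0,0.003,0,0]
    - [-0.012,0,0.003,0,0]
    - [-0.015,0,0.003,0,0]
    - [-0.018,0,0.003,0,0]

```text
clock: 7.8
tcp_pos: [0.5357, 0.0111, 0.1897]
orientation: [-2.26, -2.182, -0.0]
contact_force: [-0.1, 1.9, -3.3]
grip_width: 0.0228
gripper_force: 78.7
```

>>> carry_out:
  moves:
    - [-0.004,0,0,0,0]
    - [-0.009,0,0,0,0]
    - [-0.015,0,0,0,0]
    - [-0.021,0,0,0,0]
    - [-0.027,0,0,0,0]
    - [-0.033,0,0,0,0]
    - [-0.039,0,0,0,0]
    - [-0.045,0,0,0,0]

```text
clock: 8.6
tcp_pos: [0.5341, -0.0343, 0.1897]
orientation: [2.26, 2.182, -0.0]
contact_force: [1.2, 1.4, -3.5]
grip_width: 0.0225
gripper_force: 78.7
```

```bash
python3 -c "
from h import *
go([.532,-.115,.23],-.03)
T,S=cam('top'),cam('side')
ims=[r.grab_frame(n) for n in('top','side')]
f=lambda i,k:cv2.resize(i[:,:,::-1],None,fx=k,fy=k,interpolation=cv2.INTER_CUBIC)
A=f(ims[0][220:260,160:260],6);B=f(ims[1][305:365,165:265],6)
c=np.vstack([A,B])
cv2.imwrite('pics/m6.png',cv2.convertScaleAbs(c,alpha=1.6))
"
```

```text
shift [-0.0807  0.0008 -0.0403] roll -0.005 tilt [-0. -0. -1.] tcp [ 0.5341 -0.0343  0.1897] ya -0.035 F [ 1.2404  1.4392 -3.5282] w 0.0225 t 8.6
```

View pics/m6.png

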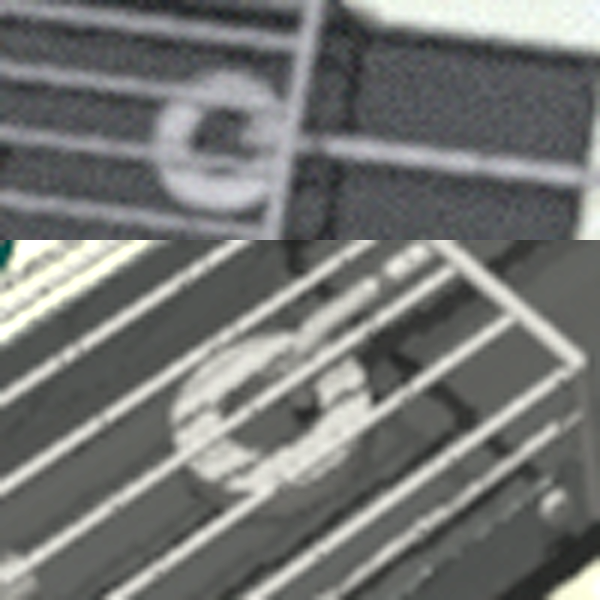

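The ring has moved with the hook: it is at top (197,243), about 0.153 m from the lip, with around 1.5 N of drag. Those were my last views, so the rest goes by force and numbers.

>>> carry_out:
  moves:
    - [-0.004,0,0,0,0]
    - [-0.01,0,0,0,0]
    - [-0.017,0,0,0,0]
    - [-0.024,0,0,0,0]
    - [-0.031,0,0,0,0]
    - [-0.038,0,0,0,0]
    - [-0.044,0,0,0,0]
    - [-0.048,0,0,0,0]

```text
clock: 9.5
tcp_pos: [0.5323, -0.0826, 0.1897]
orientation: [2.261, 2.181, -0.0]
contact_force: [-1.3, 1.2, -2.4]
grip_width: 0.023
gripper_force: 78.7
```

>>> carry_out:
  moves:
    - [-0.004,0,0,0,0]
    - [-0.01,0,0,0,0]
    - [-0.017,0,0,0,0]
    - [-0.024,0,0,0,0]
    - [-0.031,0,0,0,0]
    - [-0.038,0,0,0,0]
    - [-0.044,0,0,0,0]
    - [-0.048,0,0,0,0]

```text
clock: 10.3
tcp_pos: [0.5307, -0.1305, 0.1897]
orientation: [2.261, 2.181, -0.0]
contact_force: [-0.5, 1.0, -2.6]
grip_width: 0.023
gripper_force: 78.7
```

```bash
cat > ring.py <<'E'
from h import *
T,S=cam('top'),cam('side')
go([.532,-.115,.23],-.03)
O=np.array([.5172,.1068]);a=-.03;X=np.array([np.cos(a),np.sin(a)]);Y=np.array([-X[1],X[0]])
for n,c in(('top',T),('side',S)):
    i=r.grab_frame(n);cv2.imwrite(f'pics/r_{n}.png',i[:,:,::-1])
    q=lambda x,y,z:np.r_[O+X*x+Y*y,z]
    poly=proj(c,[q(-.07,.004,.018),q(.07,.004,.018),q(.07,.085,.006),q(-.07,.085,.006)])
    m=np.zeros(i.shape[:2],np.uint8);cv2.fillPoly(m,[poly.astype(np.int32)],255)
    g=i.max(2);t,_=cv2.threshold(g[m>0].reshape(-1,1),0,255,cv2.THRESH_OTSU)
    b=((g>t)&(m>0)).astype(np.uint8)
    k,l,st,ce=cv2.connectedComponentsWithStats(b)
    j=1+np.argmax(st[1:,4]);cn=cv2.findContours((l==j).astype(np.uint8),cv2.RETR_EXTERNAL,cv2.CHAIN_APPROX_NONE)[0][0]
    # outline in local coordinates on the ring-top plane
    P=np.array([plane(c,p,.018)[:2]-O for p in cn.reshape(-1,2)]);L=np.c_[P@X,P@Y]
    (cx,cy),rad=cv2.minEnclosingCircle(L.astype(np.float32))
    show(n,'otsu',t,'area',st[j,4],'circle',cx,cy,rad,'min',L.min(0),'max',L.max(0))
E
python3 ring.py
```

```text
shift [ 0.0156  0.0008 -0.0403] roll -0.0057 tilt [ 0.e+00 -2.e-04 -1.e+00] tcp [ 0.5307 -0.1305  0.1897] ya -0.0357 F [-0.4878  0.99   -2.5601] w 0.023 t 10.3
top otsu 88.0 area 361 circle 0.0239 0.0426 0.0388 min [-0.0077  0.0043] max [0.0505 0.0812]
side otsu 91.0 area 618 circle 0.0126 0.0537 0.0574 min [-0.0323  0.003 ] max [0.0651 0.0915]
```

>>> carry_out:
  moves:
    - [-0.002,0,0,0,0]
    - [-0.004,0,0,0,0]
    - [-0.006,0,0,0,0]
    - [-0.008,0,0,0,0]
    - [-0.01,0,0,0,0]
    - [-0.012,0,0,0,0]
    - [-0.014,0,0,0,0]
    - [-0.016,0,0,0,0]

```text
clock: 11.2
tcp_pos: [0.5302, -0.1459, 0.1897]
orientation: [2.26, 2.182, 0.0]
contact_force: [-0.3, 0.9, -3.0]
grip_width: 0.0228
gripper_force: 78.7
```

>>> carry_out:
  moves:
    - [-0.0005,0,0,0,0]
    - [-0.001,0,0,0,0]
    - [-0.0015,0,0,0,0]
    - [-0.002,0,0,0,0]
    - [-0.0025,0,0,0,0]
    - [-0.003,0,0,0,0]
    - [-0.003,0,0,0,0]
    - [-0.003,0,0,0,0]

```text
clock: 12.0
tcp_pos: [0.5301, -0.1488, 0.1897]
orientation: [2.26, 2.182, -0.0]
contact_force: [-0.9, 1.0, -2.4]
grip_width: 0.0226
gripper_force: 78.7
```

```bash
python3 ring.py
```

```text
shift [ 0.0338  0.0008 -0.0403] roll -0.005 tilt [-0.e+00 -1.e-04 -1.e+00] tcp [ 0.5301 -0.1488  0.1897] ya -0.035 F [-0.9118  0.9938 -2.4252] w 0.0226 t 12.0
top otsu 89.0 area 339 circle 0.0218 0.0334 0.0302 min [-0.0081  0.0043] max [0.0515 0.0627]
side otsu 93.0 area 416 circle 0.0215 0.0305 0.0314 min [-0.0075  0.003 ] max [0.0514 0.0617]
```

>>> carry_out:
  moves:
    - [-0.0003,0,0,0,0]
    - [-0.0006,0,0,0,0]
    - [-0.001,0,0,0,0]
    - [-0.0013,0,0,0,0]
    - [-0.0016,0,0,0,0]
    - [-0.002,0,0,0,0]
    - [-0.002,0,0,0,0]
    - [-0.002,0,0,0,0]

```text
clock: 12.9
tcp_pos: [0.53, -0.1508, 0.1897]
orientation: [2.26, 2.182, 0.0]
contact_force: [0.3, 1.6, -1.9]
grip_width: 0.0232
gripper_force: 78.7
```

>>> carry_out:
  moves:
    - [-0.0003,0,0,0,0]
    - [-0.0006,0,0,0,0]
    - [-0.001,0,0,0,0]
    - [-0.0013,0,0,0,0]
    - [-0.0016,0,0,0,0]
    - [-0.002,0,0,0,0]
    - [-0.002,0,0,0,0]
    - [-0.002,0,0,0,0]

```text
clock: 13.7
tcp_pos: [0.53, -0.1516, 0.1896]
orientation: [-2.258, -2.183, -0.001]
contact_force: [-0.2, 6.1, -2.6]
grip_width: 0.023
gripper_force: 78.6
```

The force rose to 6 N and the arm stopped short: that is contact with the lip. I verify it, then free the tip by moving it back 12 mm to the hole centre.

```bash
python3 ring.py
```

```text
shift [ 0.0367  0.0008 -0.0404] roll -0.0037 tilt [-1.0e-04  1.3e-03 -1.0e+00] tcp [ 0.53   -0.1516  0.1896] ya -0.0337 F [-0.2257  6.1038 -2.5859] w 0.023 t 13.7
top otsu 89.0 area 331 circle 0.0208 0.031 0.0302 min [-0.0081  0.0041] max [0.0504 0.0602]
side otsu 93.0 area 403 circle 0.0204 0.0292 0.0308 min [-0.0083  0.0029] max [0.0502 0.059 ]
```

>>> carry_out:
  moves:
    - [0.001,0,0,0,0]
    - [0.003,0,0,0,0]
    - [0.005,0,0,0,0]
    - [0.007,0,0,0,0]
    - [0.009,0,0,0,0]
    - [0.011,0,0,0,0]
    - [0.012,0,0,0,0]
    - [0.012,0,0,0,0]

```text
clock: 14.6
tcp_pos: [0.5304, -0.1405, 0.1897]
orientation: [-2.26, -2.183, -0.0]
contact_force: [1.0, 0.6, -2.2]
grip_width: 0.0229
gripper_force: 78.7
```

```bash
python3 ring.py
```

```text
shift [ 0.0255  0.0007 -0.0403] roll -0.0047 tilt [-0.  0. -1.] tcp [ 0.5304 -0.1405  0.1897] ya -0.0347 F [ 1.0091  0.6296 -2.2274] w 0.0229 t 14.6
top otsu 89.0 area 342 circle 0.0206 0.0315 0.0302 min [-0.0081  0.0041] max [0.0501 0.0602]
side otsu 93.0 area 419 circle 0.0206 0.028 0.0317 min [-0.0083  0.003 ] max [0.0508 0.059 ]
```

>>> carry_out:
  moves:
    - [0,0,-0.005,0,0]
    - [0,0,-0.015,0,0]
    - [0,0,-0.03,0,0]
    - [0,0,-0.045,0,0]
    - [-0.02,0,-0.05,0,0]
    - [-0.05,0,-0.05,0,0]
    - [-0.08,0,-0.05,0,0]
    - [-0.11,0,-0.05,0,0]

```text
clock: 15.5
tcp_pos: [0.5266, -0.2519, 0.2415]
orientation: [2.258, 2.181, 0.001]
contact_force: [-0.1, 0.2, -2.4]
grip_width: 0.0227
gripper_force: 78.7
```

>>> carry_out:
  moves:
    - [-0.03,0,0,0,0]
    - [-0.06,0,0,0,0]
    - [-0.08,0,0.005,0,0]
    - [-0.08,0,0.02,0,0]
    - [-0.08,0,0.035,0,0]
    - [-0.08,0,0.045,0,0]
    - [-0.08,0,0.05,0,0]
    - [-0.08,0,0.05,0,0]

```text
clock: 16.3
tcp_pos: [0.5237, -0.3293, 0.1886]
orientation: [-2.257, -2.183, 0.0]
contact_force: [-0.5, -0.4, -2.2]
grip_width: 0.0227
gripper_force: 78.7
```

```bash
python3 ring.py
```

```text
shift [ 0.2145  0.0011 -0.0411] roll -0.0033 tilt [-0.0016  0.0014 -1.    ] tcp [ 0.5237 -0.3293  0.1886] ya -0.0333 F [-0.452  -0.418  -2.2385] w 0.0227 t 16.3
top otsu 91.0 area 325 circle 0.0208 0.031 0.0302 min [-0.0081  0.0041] max [0.0504 0.0602]
side otsu 91.0 area 431 circle 0.0205 0.0297 0.0305 min [-0.0083  0.0028] max [0.0502 0.059 ]
```

The ring rests at about 0.030 m. Lowering the rod onto the bench.

>>> carry_out:
  moves:
    - [0,0,0.002,0,0]
    - [0,0,0.004,0,0]
    - [0,0,0.005,0,0]
    - [0,0,0.006,0,0]
    - [0,0,0.007,0,0]
    - [0,0,0.008,0,0]
    - [0,0,0.008,0,0]
    - [0,0,0.008,0,0]

```text
clock: 17.2
tcp_pos: [0.5237, -0.3306, 0.1817]
orientation: [-2.26, -2.182, 0.0]
contact_force: [-0.8, -0.5, -2.6]
grip_width: 0.0229
gripper_force: 78.7
```

>>> carry_out:
  moves:
    - [0,0,0.0005,0,0]
    - [0,0,0.001,0,0]
    - [0,0,0.0015,0,0]
    - [0,0,0.002,0,0]
    - [0,0,0.0025,0,0]
    - [0,0,0.003,0,0]
    - [0,0,0.003,0,0]
    - [0,0,0.003,0,0]

```text
clock: 18.0
tcp_pos: [0.5237, -0.3306, 0.1796]
orientation: [2.26, 2.182, -0.0]
contact_force: [-3.7, 0.9, 6.9]
grip_width: 0.0231
gripper_force: 80.1
```

Contact with the bench felt (6.9 N). Opening slowly, then withdrawing straight up.

>>> carry_out:
  moves:
    - [0,0,0,0,0.03]
    - [0,0,0,0,0.04]
    - [0,0,0,0,0.06]
    - [0,0,0,0,0.0854]
    - [0,0,0,0,0.0854]
    - [0,0,0,0,0.0854]
    - [0,0,0,0,0.0854]
    - [0,0,0,0,0.0854]
  force: 20

```text
clock: 18.8
tcp_pos: [0.5237, -0.3306, 0.1787]
orientation: [2.26, 2.182, 0.0]
contact_force: [0.6, 0.4, -1.3]
grip_width: 0.0854
gripper_force: 0.0
```

>>> carry_out:
  moves:
    - [0,0,-0.005,0,0.0854]
    - [0,0,-0.02,0,0.0854]
    - [0,0,-0.05,0,0.0854]
    - [0,0,-0.08,0,0.0854]
    - [0,0,-0.11,0,0.0854]
    - [0,0,-0.12,0,0.0854]
    - [0,0,-0.12,0,0.0854]
    - [0,0,-0.12,0,0.0854]

```text
clock: 19.6
tcp_pos: [0.5233, -0.3305, 0.2982]
orientation: [-2.26, -2.182, 0.001]
contact_force: [0.1, 0.0, -0.3]
grip_width: 0.0849
gripper_force: 0.0
```

```bash
python3 ring.py
python3 - <<'E'
from h import *
c=cam('wrist');i=r.grab_frame('wrist');g=i.max(2)
n,l,st,ce=cv2.connectedComponentsWithStats((g<45).astype(np.uint8))
for k in range(1,n):
    if 800<st[k,4]<30000:
        ys,xs=np.where(l==k);print(st[k],cv2.minAreaRect(np.c_[xs,ys].astype(np.float32)))
show('expected handle top centre',proj(c,[[.5237,-.3306,.036],[.5237,-.3306,.0]]))
s=cv2.imread('pics/r_side.png');S=cam('side')
a=np.array([.0333,.9994]);h=np.array([.5237,-.3306])
pts=[np.r_[h+a*L,z] for L in(.06,.12,.18,.24) for z in(.028,)]
for p in proj(S,pts).astype(int): 
    col=s[p[1]-8:p[1]+9,p[0]].max(1);print(p,col)
E
```

```text
shift [0.2157 0.0012 0.0682] roll -0.0051 tilt [-8.e-04  2.e-04 -1.e+00] tcp [ 0.5233 -0.3305  0.2982] ya -0.0351 F [ 0.1181  0.0243 -0.2909] w 0.0849 t 19.6
top otsu 91.0 area 328 circle 0.0207 0.0312 0.0302 min [-0.0081  0.0041] max [0.0501 0.0602]
side otsu 90.0 area 431 circle 0.021 0.0302 0.0304 min [-0.0083  0.0028] max [0.0502 0.059 ]
[ 298  180   35  132 4179] ((315.0, 245.5), (131.0, 34.0), 90.0)
expected handle top centre [[314.1262 248.3438]
 [314.1312 235.001 ]]
[395 197] [101 102 103 103  95  79  81  99 110  98  91  70  72  77  77  78  79]
[378 210] [175 176 175 178 179 161 130 126 106 104 121 161 173 174 152 102  99]
[359 223] [179 178 177 174 171 166 150 134 131 110 110 157 181 180 154 100  97]
[340 236] [173 172 171 171 173 166 148 138 134 120  97 127 171 172 167 136 101]
```

```bash
python3 -c "
from bench import r
print(r.hand_in())"
```

```text
the job is handed in; nothing more can be done
None
```

The job is handed in at about 20 s; the judge returned no verdict. By my measurements, the ring lies about 30 mm from the lip (lip contact felt at 6 N), and the hooked rod lies on the bench, clear of the tray and the ring.

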